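Fit the toothed divider into an eyewear sample tray

TASK

Take the slotted divider strip (the long one with teeth) out of the wooden rack by its tab and fit it lengthwise down the middle of the grey sample tray, across all the white partitions, so that every tooth drops into its own gap and the strip is pressed fully home past its spring catches, both ends down, then let go of it. Ease it in: if the teeth land on the partitions, slide the strip along lightly until they find their gaps, and never force it. Leave the short plain strip, the spectacles and everything else where they are.

Things in the scene. Friction and masses are not known exactly. Their poses are not given: they have to be found in the camera images.
- comb_tab (a point): Centre of the grip tab of the toothed divider strip: stiff white plastic, about 110 g, 264 mm long (its y), 8 mm thick (its x: grip across it), 44 mm high, z up. The tab, 60 mm long, 28 mm high and 8 mm thick, stands on the middle of its top edge; this point is 14 mm above that edge and 58 mm above the tooth tips. Either way round it is the same.
- comb_end_a (a point): Top edge of the toothed strip at its +y end: 132 mm along y from the tab's centre and 14 mm below it. Same axes. Six slots 7 mm wide and 28.5 mm deep rise from the strip's lower edge at y = -120, -72, -24, 24, 72 and 120 mm from its middle, leaving seven teeth 28.5 mm long.
- comb_end_b (a point): Top edge of the toothed strip at its -y end: mirror image of comb_end_a.
- rack: Fixed plywood rack, 170 mm (x) x 290 mm (y) x 26 mm high, origin at the centre of its underside. Two grooves along its y at x = -40 and 40 mm, 10 mm wide, 14 mm deep, hold the toothed strip and a shorter plain one upright, either way about. Draw the strip straight up.
- blank_tab (a point): Centre of the grip tab of the plain strip in the rack's other groove, 80 mm from the toothed one: same height, thickness, tab and axes, but only 190 mm long and without slots. To be left alone.
- tray: Fixed grey open sample tray, 322 mm (x) x 330 mm (y) x 50 mm high, walls 6 mm; origin at the centre of its underside, z up. In it lies a white liner, 36 mm shorter (y) than the tray's inside: it does not budge, but its middle is up to 18 mm off the tray's along y, not measured; in x it is central. Six partitions along x, 5 mm thick, at -120, -72, -24, 24, 72, 120 mm in y from its middle.
- tray_top (a point): Point of the tray at its middle, level with the partitions' tops, 54 mm above its underside; axes as the tray. At the tray's x = 0 every partition has a notch 14 mm deep and 10.4 mm wide, flared to 19 mm at the mouth for the strip. While the teeth still rest on the notch floors, not in their gaps, the tab's centre is 44 mm above this point. Spectacles stand in some gaps, below the tops.
- tray_home (a point): Point of the tray at its middle, 69.5 mm above its underside: the height of the tab's centre when the strip is home, its top edge flush with the partitions. Two spring catches near the strip's ends meet the teeth 17 mm above home, together need roughly 10 N of push, and snap in over the last 3 mm. More than 30 N between strip and tray or liner cracks the plastic.
- specs_c: Folded spectacles standing on the table at the left, beyond the spray bottle, 132 x 26 mm, 38 mm high. To be left alone.
- specs_case: Black spectacle case on the table to the right, 160 x 64 x 47 mm, origin under the centre. To be left alone.
- lens_spray: Small upright spray bottle on the left, 38 mm diameter, 115 mm high. To be left alone.
- coffee_mug: White mug on the right, 80 mm diameter, 92 mm high, origin under the centre. To be left alone.

How it is judged (in metres and radians):
On the way:
1. the toothed strip is drawn up clear of the rack (height (world z) of comb_tab above 0.1 m), for 0.2 s.
At the end, for the whole second after the job is handed in: The toothed strip stands upright in the notches, along the tray's y (0.04 rad), within 6 mm of the tray's x = 0 and 22 mm of its middle in y, every tooth in its gap and home: tab centre under 71.5 mm and both end corners under 57.5 mm above the tray's origin; released (z of comb_tab in the frame of tray below 0.0715 m and z of each of comb_end_a, comb_end_b in the frame of tray below 0.0575 m and x of comb_tab in the frame of tray between -0.006 and 0.006 m and y of comb_tab in the frame of tray between -0.022 and 0.022 m and angle between the y axis of comb_tab and the y axis of tray, either way round below 0.04 rad and angle between the z axis of comb_tab and the z axis of tray, either way round below 0.08 rad and contact force between comb and the fingers below 0.1 N); the robot touches nothing.
It fails at once if the strip is pressed on the tray or its liner with more than 30 N (contact force between comb and tray above 30 N).
It fails at once if the plain strip is taken out or pushed about (more than 20 mm) (distance of blank_tab from where it was at the start of the episode above 0.02 m).
It fails at once if spectacles, case, bottle or mug are disturbed (more than 20 mm) (distance of any of specs_c, specs_case, lens_spray, coffee_mug from where it was at the start of the episode above 0.02 m).
It also fails if it takes over 67 s, if anything falls off the work surface, if the arm or the gripper's body presses on something with over 40 N, if the wrist force passes 120 N, or if a joint passes its speed limit or range.

ROBOT

A 6-joint arm with a two-finger parallel gripper is mounted at the origin on the work surface. World frame = base frame: x ahead of the robot, y to its left, z up, the work surface at z = 0. Lengths are in mm, angles in degrees, forces in N, time in s.
With the tool pointing down it reaches from about 350 to 850 mm from the base axis. Payload 8.1 kg.
Tool frame: the origin (TCP) lies midway between the tips of the shut fingers; the grasp point (between the pads) lies 19 mm behind it (r.grasp_offset is the distance from the TCP to the grasp point, in mm); z points along the fingers, x is the direction in which the jaws open and shut, and the axes are right-handed (so a half turn about z gives the same grasp; the last joint's range is limited). The gripper opens to 85 mm and grips with 20 to 120 N. Pads are 22 mm wide; open, the fingers measure 114 mm over their backs; the gripper's body (76 mm by 85 mm) begins 54 mm behind the grasp point. The pads swing forward as they close: fully open they stand 13 mm farther back than shut.
Start: joints at [-69.637, 7.471, 85.268, -0, 87.261, -4.893], TCP at [256.018, -542.642, 231.292] pointing down, gripper open.
Joint ranges: [-169.43, 169.43], [-51.17, 129.36], [1.28, 143.12], [-76.62, 256.62], [0, 156.53], [-152.29, 152.29]. Speed limits (degrees/s): [136.94, 136.94, 159.86, 180, 180, 180].

INTERFACE

Orientations are given as [roll, pitch, yaw] about the fixed x, y, z axes, in that order (R = Rz(yaw) Ry(pitch) Rx(roll)).
In Python, from bench import r, optics, hand_in gives the robot as it stands.
- The arm moves only by the shell command python3 -m pendant 'ROWS' [FORCE]. ROWS is JSON, a list of rows, each a list of 5 numbers: the opening, from 0 (shut) to 1 (fully open), then the shift along the tool's x, y, z in mm, then the turn about the tool's z in degrees. A call has 1 to 10 rows; each row shifts and turns the commanded pose from where the row before left it, along the tool's axes as they then stand; what a row does not reach is not made up. A row lasts 1/10 s, in which the tool goes at most 50 mm and 8.59 degrees, less where a joint would pass 70% of its speed; a pose out of reach is approached as far as the arm can. A call with a gripper value outside its range is refused whole. The fingers move at their own pace and stop on an object; FORCE is the grip in N (left out, the last holds). Time passes only in rows, so rows that do not move let the fingers close. It gives the time, the measured TCP pose, the force and the opening at its end, in the units of the state.
- r.sense(): the state, without advancing time (a new reading comes with each control period).
- optics.snapshot(name): name is "scene" or "side" or "wrist"; returns (picture, depth): 400x640x3 uint8, blue, green, red; 400x640 float32, mm along the optical axis (not along the pixel's ray), 0 where there is no reading.
- optics.camera_params(name): a dict with "camera_matrix" (3x3 intrinsics, pixels), "k1" (the pictures are not rectified: a ray, as slopes to the right and down, at radius r is drawn at 1 + k1 r^2 times it, then the intrinsics apply), "eye" and "orientation" of the camera in the world. Camera axes: x right, y down, z forward; pixel columns grow to the right and rows downward; lengths in mm; the calibration is good to about 2 mm. A picture is of the moment at which its call begins: read the wrist's pose just before it. camera_params takes no time and is no camera call; for the wrist camera it gives the pose at the moment of the call.
- hand_in(): hands the job in, once; it reports no verdict.
Trained networks look in the newest picture that a camera, given by its name, has taken for a name from the list of things; names that differ only in an ending like _2 or _b are one class to them, and where a whole thing is asked for, a point or a joint stands for the part that bears it (a point fixed in the world has none). Each returns a list of dicts, best first, with "score" (0 to 1); they miss things now and then, are a little off and sometimes report something else, mostly with a low value. They report only what shows in the picture. A call takes as long as a camera call.
- optics.search_frame(camera, query): "at" ([x, y, z] in mm, in world coordinates, good to about 4 mm: the middle of the surface that is visible of it).
The state is a dict: "time": time; "joint_pos": joint angles; "qd": joint speeds; "joint_efforts": joint torques, N m; "tool_pos": TCP position; "tcp_rot": TCP orientation; "ft_force": force on the tool from outside, world axes, zero at the start; "wrist_torque": the same for the moment, N m; "finger_gap": finger opening in mm.
Only numpy, scipy, OpenCV 4.12 (cv2) and the standard library are available. Lean on these libraries where they do the work, as an engineer would, in place of code of your own. Each camera call takes 0.05 s, during which the arm holds its last target. There are 200 camera calls.

## Working session

There is one attempt and no reset: what is moved stays moved. The work goes in short steps, Python scripts to look and compute and a shell command to move; the robot and the scene stay as the last step left them, time stands still between calls to the robot, and variables do not carry over. Pictures are saved under pics/ and viewed, about 8 in all and at most 12, crops included, and the job is handed in when it is done.

```bash
mkdir -p pics; cat > h.py <<'E'
import numpy as np, cv2
from scipy.spatial.transform import Rotation as R
from bench import r, optics
def Rm(o): 
    o=np.array(o,float)
    return o if o.shape==(3,3) else R.from_euler('xyz',o,degrees=True).as_matrix()
def cloud(cam):
    p=optics.camera_params(cam); img,d=optics.snapshot(cam)
    return img,d,pts(p,d)
def pts(p,d):
    K=np.array(p['camera_matrix']);h,w=d.shape
    u,v=np.meshgrid(np.arange(w),np.arange(h))
    uv=np.stack([u,v],-1).reshape(-1,1,2).astype(np.float32)
    n=cv2.undistortPoints(uv,K,np.array([p['k1'],0,0,0],float)).reshape(h,w,2)
    c=np.concatenate([n*d[...,None],d[...,None]],-1)
    return c@Rm(p['orientation']).T+np.array(p['eye'])
E
python3 - <<'E'
from h import *
for c in ['scene','side']:
    p=optics.camera_params(c);print(c,p)
    img,d,P=cloud(c);cv2.imwrite(f'pics/{c}0.png',img);np.save(f'{c}0.npy',P)
    for q in ['comb_tab','comb_end_a','blank_tab','rack','tray','tray_top','specs_case','coffee_mug','lens_spray','specs_c']:
        print(q,[(round(x['score'],2),np.round(x['at'])) for x in optics.search_frame(c,q)][:3])
print(r.sense())
E
```

```text
scene {'camera_matrix': array([[445.83920536,   0.        , 321.08485049],
       [  0.        , 445.83920536, 201.17408312],
       [  0.        ,   0.        ,   1.        ]]), 'k1': -0.10092963375437737, 'eye': array([1340.01393121, -266.10877617, 1483.2762553 ]), 'orientation': array([-149.22827592,    0.62641603,   71.67593274])}
comb_tab [(0.72, array([ 468., -531.,   53.])), (0.58, array([ 570., -249.,   48.]))]
comb_end_a [(0.83, array([ 571., -249.,   54.]))]
blank_tab [(0.72, array([ 595., -179.,   55.])), (0.25, array([ 570., -249.,   54.]))]
rack [(0.93, array([ 590., -211.,   23.]))]
tray [(0.82, array([535., 242.,  19.]))]
tray_top [(0.87, array([534., 242.,  23.]))]
specs_case [(0.68, array([ 468., -531.,   52.]))]
coffee_mug [(0.69, array([ 591., -493.,   52.]))]
lens_spray [(0.57, array([414., 504.,  58.])), (0.56, array([530., 240.,  20.]))]
specs_c [(0.46, array([604., 520.,  28.]))]
side {'camera_matrix': array([[382.0002955 ,   0.        , 319.9595441 ],
       [  0.        , 382.0002955 , 196.99742755],
       [  0.        ,   0.        ,   1.        ]]), 'k1': 
[... 623 characters left out ...]
rray([593., 526.,  25.]))]
{'time': 1.1, 'joint_pos': array([-6.96381287e+01,  7.46817494e+00,  8.52670931e+01, -1.70910448e-04,
        8.72604771e+01, -4.89243598e+00]), 'qd': array([-0.08653022,  0.08046246, -0.02540294,  0.04260766, -0.07058874,
        0.04220295]), 'joint_efforts': array([ 2.77117697e-04, -5.69343495e+01, -5.00859189e+01, -2.39578121e-04,
        1.57137853e-03, -2.69523429e-05]), 'tool_pos': array([ 256.01389568, -542.66012523,  231.33021571]), 'tcp_rot': array([ 1.79999467e+02, -4.22477841e-03, -6.47456845e+01]), 'ft_force': array([ 0.84434901, -0.48050371,  0.0643634 ]), 'wrist_torque': array([-0.00684916,  0.02617101, -0.0337119 ]), 'finger_gap': 85.35544321245997}
```

View pics/scene0.png

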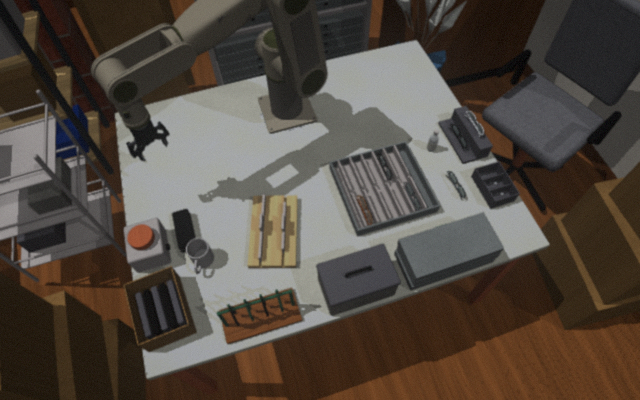

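```bash
python3 - <<'E'
from h import *
import numpy as np
P=np.load('scene0.npy');S=np.load('side0.npy')
for n,C in (('scene',P),('side',S)):
    q=C.reshape(-1,3)
    m=(abs(q[:,0]-590)<200)&(abs(q[:,1]+210)<200)
    for lo,hi in((18,34),(45,60),(60,95)):
        k=q[m&(q[:,2]>lo)&(q[:,2]<hi)].astype(np.float32)
        print(n,'rack',lo,len(k),cv2.minAreaRect(k[:,:2]) if len(k)>3 else '',np.percentile(k[:,2],[5,50,95]) if len(k) else '')
    m=(abs(q[:,0]-530)<230)&(abs(q[:,1]-245)<225)&(q[:,2]>42)&(q[:,2]<62)
    k=q[m].astype(np.float32); print(n,'tray',len(k),cv2.minAreaRect(k[:,:2]))
E
```

```text
Traceback (most recent call last):
cv2.error: OpenCV(4.12.0) /io/opencv/modules/imgproc/src/convhull.cpp:143: error: (-215:Assertion failed) total >= 0 && (depth == CV_32F || depth == CV_32S) in function 'convexHull'
```

The rack sits at pixels (250-300, 195-268). The longer strip is on its left (263, 230) and the shorter one on its right (284, 230). The tray is at (330-440, 145-232), with its partitions running roughly down the image.

```bash
python3 - <<'E'
from h import *
import numpy as np
P=np.load('scene0.npy');S=np.load('side0.npy')
def rect(k): return cv2.minAreaRect(np.ascontiguousarray(k[:,:2],dtype=np.float32)) if len(k)>3 else ''
for n,C in (('scene',P),('side',S)):
    q=C.reshape(-1,3)
    m=(abs(q[:,0]-590)<200)&(abs(q[:,1]+210)<150)
    for lo,hi in((15,34),(45,60),(60,95)):
        k=q[m&(q[:,2]>lo)&(q[:,2]<hi)]
        print(n,'rack',lo,len(k),rect(k),np.percentile(k[:,2],[5,50,95]) if len(k) else '')
    m=(abs(q[:,0]-530)<230)&(abs(q[:,1]-245)<225)&(q[:,2]>42)&(q[:,2]<62)
    k=q[m]; print(n,'tray',len(k),rect(k))
E
```

```text
scene rack 15 2839 ((568.0799560546875, -212.92501831054688), (172.0017852783203, 294.0973815917969), 71.82453155517578) [19.23636786 25.61527968 31.31525541]
scene rack 45 204 ((563.4231567382812, -211.55776977539062), (89.8265151977539, 259.2611083984375), 72.254638671875) [47.17268429 54.55976827 58.78627956]
scene rack 60 121 ((570.109619140625, -213.04884338378906), (89.1438980102539, 247.9384765625), 72.3548583984375) [60.88281139 80.99818818 87.95604064]
scene tray 1635 ((522.834228515625, 239.51272583007812), (333.72064208984375, 328.25994873046875), 89.95236206054688)
side rack 15 1846 ((567.6686401367188, -212.4287872314453), (176.2394561767578, 296.8946838378906), 72.58456420898438) [19.30867909 25.95567281 30.72003624]
side rack 45 378 ((624.8732299804688, -205.8556671142578), (388.4398498535156, 193.72958374023438), 14.795637130737305) [46.06413884 53.19679398 58.36012379]
side rack 60 215 ((651.209716796875, -145.43202209472656), (323.3082275390625, 96.140625), 35.01534652709961) [62.03462901 74.62364532 84.32316312]
side tray 4036 ((521.731689453125, 238.47357177734375), (333.53411865234375, 326.5527038574219), 89.85127258300781)
```

```bash
python3 - <<'E'
from h import *
p=optics.camera_params('wrist');s=r.sense()
T=Rm(s['tcp_rot']);print(p);print('cam in tool',T.T@(p['eye']-s['tool_pos']));print(np.round(T.T@Rm(p['orientation']),3))
def go(t,yaw0):
    c=np.array(s['tool_pos']);a=np.radians(yaw0);d=np.array(t)-c
    print(t,'tool', T.T@d)
go((556,-251,300),0); go((522,239,400),0)
E
```

```text
{'camera_matrix': array([[333.08166987,   0.        , 318.76392947],
       [  0.        , 333.08166987, 200.48838568],
       [  0.        ,   0.        ,   1.        ]]), 'k1': -0.03771641784502518, 'eye': array([ 316.66387675, -513.68251652,  375.22419238]), 'orientation': array([ 1.64430581e+02,  9.32911473e-03, -6.47187209e+01])}
cam in tool [  -0.32188841  -67.2148162  -143.89462604]
[[ 1.     0.001 -0.   ]
 [-0.     0.963  0.268]
 [ 0.    -0.268  0.963]]
(556, -251, 300) tool [-135.79393561 -395.74665825  -68.68347869]
(522, 239, 400) tool [-593.45949089 -574.04740747 -168.71888409]
```

```bash
python3 -m pendant '[[1,0,0,-2,-8.1],[1,0,0,-2,-8.1],[1,0,0,-2,-8.1],[1,0,0,-2,-8.1],[1,0,0,-2,-8.1],[1,0,0,-2,-8.1],[1,0,0,-2,-8.1],[1,0,0,-2,-8]]'; python3 -m pendant '[[1,18,-40,0,0],[1,18,-45,0,0],[1,18,-45,0,0],[1,18,-45,0,0],[1,18,-45,0,0],[1,18,-45,0,0],[1,18,-45,0,0],[1,18,-45,0,0],[1,18,-45,0,0],[1,18,-45,0,0]]';  python3 -m pendant '[[1,11,-45,0,0],[1,11,-45,0,0],[1,11,-45,0,0],[1,11,-45,0,0],[1,11,-45,0,0],[1,11,-45,0,0],[1,11,-45,0,0],[1,9,-45,0,0],[1,0,0,0,0],[1,0,0,0,0]]'
python3 - <<'E'
from h import *
p=optics.camera_params('wrist');s=r.sense();print(s['tool_pos'],s['tcp_rot'],s['time'])
img,d=optics.snapshot('wrist');P=pts(p,d)
cv2.imwrite('pics/w1.png',img);np.save('w1.npy',P)
print([(x['score'],x['at']) for x in optics.search_frame('wrist','tray_top')][:2])
E
```

```text
time: 1.9
tool_pos: [256.0, -542.6, 247.4]
tcp_rot: [-180.0, 0.0, 0.3]
ft_force: [-0.1, -0.1, -0.1]
finger_gap: 85.7
time: 2.9
tool_pos: [436.8, -95.9, 247.7]
tcp_rot: [180.0, -0.1, -0.1]
ft_force: [1.0, -0.3, -0.2]
finger_gap: 85.4
time: 3.9
tool_pos: [522.3, 263.0, 246.7]
tcp_rot: [180.0, 0.1, 0.1]
ft_force: [-0.2, 0.1, 0.1]
finger_gap: 85.7
[522.30189418 262.96383105 246.69383941] [1.79957441e+02 5.70190953e-02 8.54767251e-02] 3.9
[(0.73, [521.7, 270.5, 8.7])]
```

View pics/w1.png

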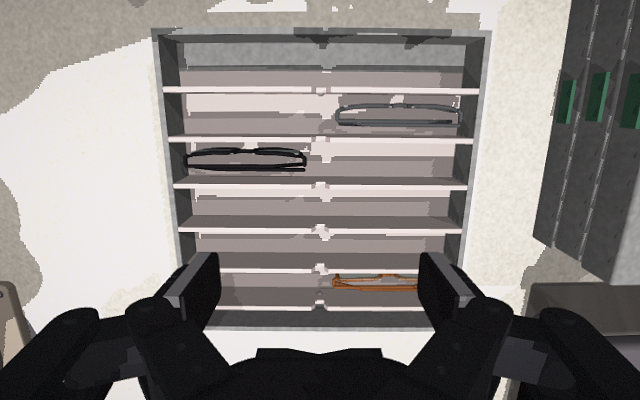

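The six partitions cross at rows 90, 139, 186, 231, 270 and 307, with their notches near column 320. The liner leaves a wide gap at the far (+y) wall. The spectacles sit well to the side of the notch line.

```bash
python3 - <<'E'
from h import *
P=np.load('w1.npy');img=cv2.imread('pics/w1.png')
# partition lines: bright ridge pixels, project pixel ray to z=54
p=optics.camera_params('wrist')
K=np.array(p['camera_matrix']);Ro=Rm(p['orientation']);e=np.array(p['eye'])
def ray(u,v,z):
    n=cv2.undistortPoints(np.array([[[u,v]]],np.float32),K,np.array([p['k1'],0,0,0.])).ravel()
    w=Ro@np.array([n[0],n[1],1]);return e+w*(z-e[2])/w[2]
g=img.min(2).astype(float)
L=[];
for r0 in (90,139,186,231,270,307):
    uu,vv=[],[]
    for u in list(range(200,305,5))+list(range(340,430,5)):
        c=g[r0-7:r0+8,u]; 
        if c.max()<170: continue
        top=c>c.max()-25
        k=np.where(top)[0]
        if len(k)>8: continue
        # ridge with white
        x=ray(u,r0-7+k.mean(),54);uu.append(x[0]);vv.append(x[1])
    uu,vv=np.array(uu),np.array(vv)
    if len(uu)<5: print(r0,'few');continue
    for _ in range(3):
        f=np.polyfit(uu,vv,1);m=abs(np.polyval(f,uu)-vv)<2; 
        if m.sum()>4: uu,vv=uu[m],vv[m]
    print(r0,len(uu),'slope',np.degrees(np.arctan(f[0])).round(2),'y@522',np.polyval(f,522).round(1))
q=P.reshape(-1,3);q=q[np.isfinite(q).all(1)]
# depth heights along tray x strips: y-profile of points with z 50..58
m=(abs(q[:,0]-522)<130)&(abs(q[:,0]-522)>20)&(q[:,2]>49)&(q[:,2]<60)&(q[:,1]<400)&(q[:,1]>80)
h,b=np.histogram(q[m,1],np.arange(60,420,3));print([(int(x),int(n)) for x,n in zip(b,h) if n>60]);print('medz',np.median(q[m,2]))
for y0 in range(110,400,40):
    k=q[(abs(q[:,1]-y0)<15)&(q[:,2]>45)&(q[:,2]<54)]
    for s in(-1,1):
        j=k[(s*(k[:,0]-522)>145)&(s*(k[:,0]-522)<180)]
        if len(j)>10: print(y0,s,np.percentile(j[:,0],[2,50,98]).round(1),len(j))
E
```

```text
90 37 slope 0.42 y@522 345.7
139 21 slope -0.66 y@522 298.4
186 31 slope -0.31 y@522 249.3
231 38 slope -0.34 y@522 201.5
270 33 slope -0.36 y@522 153.8
307 35 slope -0.27 y@522 105.7
[(78, 206), (81, 67), (105, 244), (108, 599), (111, 300), (153, 322), (156, 658), (159, 129), (201, 358), (204, 720), (207, 201), (249, 433), (252, 696), (255, 161), (297, 412), (300, 747), (303, 92), (345, 630), (348, 620), (396, 330), (399, 270)]
medz 54.92365099425746
150 -1 [361.1 365.3 367.2] 37
150 1 [676.6 679.2 682.9] 40
190 -1 [360.9 365.3 367.5] 196
190 1 [676.6 679.1 683.2] 188
230 -1 [361.1 365.5 367.6] 224
230 1 [676.7 679.  683.2] 217
270 -1 [362.1 366.1 374.5] 226
270 1 [677.1 679.2 683.7] 240
310 -1 [362.1 366.1 368.5] 246
310 1 [673.5 679.5 683.8] 250
350 -1 [361.9 366.1 368.4] 264
350 1 [676.6 679.8 684.1] 281
390 -1 [362.2 367.3 375.8] 366
390 1 [668.  678.6 684. ] 361
```

```bash
python3 - <<'E'
import cv2
i=cv2.imread('pics/w1.png')[75:325,290:350]
cv2.imwrite('pics/w1c.png',cv2.rotate(cv2.resize(i,None,fx=3,fy=3,interpolation=cv2.INTER_CUBIC),cv2.ROTATE_90_COUNTERCLOCKWISE))
E
```

```text
(no output)
```

View pics/w1c.png

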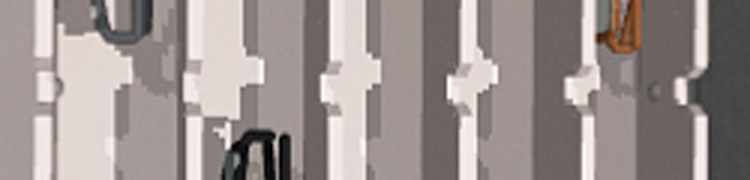

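```bash
python3 -m pendant '[[1,2,46,0,0],[1,2,48,0,0],[1,2,48,0,0],[1,2,48,0,0],[1,2,48,0,0],[1,2,48,0,0],[1,2,48,0,0],[1,2,48,0,0],[1,2,48,0,0],[1,2,48,0,0]]';  python3 -m pendant '[[1,0,32,5,-8],[1,0,0,5,-8],[1,0,0,5,-8],[1,0,0,5,-8],[1,0,0,5,-8],[1,0,0,5,-8],[1,0,0,5,-8],[1,0,0,5,-8],[1,0,0,5,-8],[1,0,0,0,0]]'
python3 - <<'E'
from h import *
p=optics.camera_params('wrist');s=r.sense();print(s['tool_pos'],s['tcp_rot'],s['time'])
img,d=optics.snapshot('wrist');P=pts(p,d)
cv2.imwrite('pics/w2.png',img);np.save('w2.npy',P)
for n in('comb_tab','blank_tab','rack'):print(n,[(round(x['score'],2),np.round(x['at'])) for x in optics.search_frame('wrist',n)][:3])
q=P.reshape(-1,3)
m=(abs(q[:,0]-568)<170)&(abs(q[:,1]+213)<150)
c=np.array([568,-213.]);w=np.array([.309,.951]);l=np.array([.951,-.309])
for side in(-1,1):
  for lo,hi in((46,60),(79,90)):
    k=q[m&(q[:,2]>lo)&(q[:,2]<hi)];t=(k[:,:2]-c)@w;k=k[abs(t-40*side)<12]
    if len(k)>5: print(side,lo,len(k),np.median(k[:,2]),cv2.minAreaRect(np.ascontiguousarray(k[:,:2],dtype=np.float32)))
E
```

```text
time: 5.0
tool_pos: [540.9, -219.2, 248.1]
tcp_rot: [180.0, -0.1, -0.2]
ft_force: [0.4, -0.7, 0.9]
finger_gap: 85.3
time: 6.0
tool_pos: [540.8, -248.8, 201.9]
tcp_rot: [-180.0, 0.0, 72.0]
ft_force: [-0.1, 0.7, -1.0]
finger_gap: 85.5
[ 540.76494083 -248.8277866   201.94984922] [-1.79952860e+02  5.03584447e-03  7.19680010e+01] 6.0
comb_tab [(0.9, array([ 525., -240.,   57.]))]
blank_tab [(0.8, array([ 565., -171.,   56.]))]
rack [(0.61, array([ 531., -215.,   28.]))]
-1 46 1968 57.26046478201229 ((549.6024780273438, -249.6112518310547), (7.991634368896484, 263.98199462890625), 72.00840759277344)
-1 79 710 85.23178120275932 ((549.775390625, -249.5502166748047), (7.581846237182617, 59.82841491699219), 71.922607421875)
1 46 1908 56.81529036664662 ((577.1375122070312, -174.19908142089844), (8.950170516967773, 189.31861877441406), 72.01193237304688)
1 79 821 85.03180928346774 ((576.9718017578125, -174.28005981445312), (8.821734428405762, 60.37081527709961), 72.4281005859375)
```

View pics/w2.png

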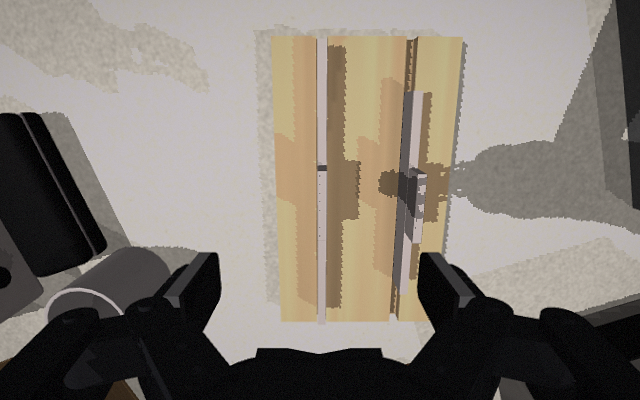

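The toothed strip is on the left (column 321). It is 264 mm long with a 60 mm tab, at (549.7, -249.6), yaw 72°. Next I descend and grip it.

```bash
python3 -m pendant '[[1,2,8.7,20,0],[1,0,0,25,0],[1,0,0,25,0],[1,0,0,25,0],[1,0,0,20,0],[1,0,0,16,0],[1,0,0,10,0],[1,0,0,5,0],[1,0,0,0,0]]'; python3 -m pendant '[[0,0,0,0,0],[0,0,0,0,0],[0,0,0,0,0],[0,0,0,0,0],[0,0,0,0,0],[0,0,0,0,0],[0,0,0,0,0],[0,0,0,0,0],[0,0,0,0,0],[0,0,0,0,0]]' 80
```

```text
time: 7.1
tool_pos: [551.1, -248.7, 56.2]
tcp_rot: [-180.0, -0.0, 71.9]
ft_force: [0.1, -0.7, 1.0]
finger_gap: 85.5
time: 8.1
tool_pos: [551.4, -248.8, 56.7]
tcp_rot: [180.0, 0.0, 72.0]
ft_force: [0.0, 0.0, 4.8]
finger_gap: 6.7
```

```bash
python3 -m pendant '[[0,0,0,-5,0],[0,0,0,-10,0],[0,0,0,-15,0],[0,0,0,-20,0],[0,0,0,-25,0],[0,0,0,-25,0],[0,0,0,-25,0],[0,0,0,-15,0],[0,0,0,0,0],[0,0,0,0,0]]'
python3 - <<'E'
from h import *
p=optics.camera_params('wrist');s=r.sense();print(s['tool_pos'],s['tcp_rot'],s['time'],s['ft_force'])
img,d=optics.snapshot('wrist');P=pts(p,d);cv2.imwrite('pics/w3.png',img)
T=Rm(s['tcp_rot']);t=((P-s['tool_pos'])@T).reshape(-1,3)
k=t[(abs(t[:,0])<12)&(t[:,2]<2)&(t[:,2]>-20)&(abs(t[:,1])<160)]
print(len(k),np.median(k[:,2]),cv2.minAreaRect(np.ascontiguousarray(k[:,:2],dtype=np.float32)))
e=k[k[:,1]<-100];print('far end',e[:,1].min(),np.median(e,0)); m=k[(k[:,1]<-35)&(k[:,1]>-60)];print(np.median(m,0))
E
```

```text
time: 9.1
tool_pos: [551.1, -248.6, 196.1]
tcp_rot: [180.0, -0.0, 72.0]
ft_force: [-0.5, 0.1, -1.9]
finger_gap: 7.1
[ 551.06639573 -248.60366964  196.06747242] [ 1.79995888e+02 -2.28175403e-03  7.19536265e+01] 9.1 [-0.52413176  0.05366663 -1.89406585]
4505 -0.808241599698389 ((-1.6926498413085938, -27.56517791748047), (163.0815887451172, 23.87293243408203), 85.15034484863281)
far end -109.47915828083768 [  -0.50201208 -104.74056096   -0.75961657]
[ -0.50467783 -48.14328913  -0.62724972]
```

View pics/w3.png

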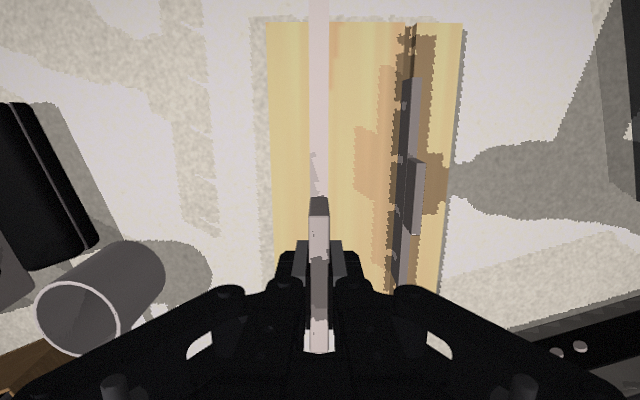

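```bash
python3 -m pendant '[[0,0,0,0,8],[0,0,0,0,8],[0,0,0,0,8],[0,0,0,0,8],[0,0,0,0,8],[0,0,0,0,8],[0,0,0,0,8],[0,0,0,0,8],[0,0,0,0,8.3]]';  python3 -m pendant '[[0,-3,-40,0,0],[0,-3,-48,0,0],[0,-3,-48,0,0],[0,-3,-48,0,0],[0,-3,-48,0,0],[0,-3,-48,0,0],[0,-3,-48,0,0],[0,-3,-48,0,0],[0,-3,-48,0,0],[0,-1,-40,0,0]]'
python3 -m pendant '[[0,0,-9,0,0],[0,0,0,0,0],[0,0,0,0,0]]'
python3 - <<'E'
from h import *
P=np.load('w1.npy');img=cv2.imread('pics/w1.png');g=img.min(2).astype(float)
ys=[]
for r0 in (90,139,186,231,270,307):
    Q=[]
    for u in list(range(200,305,3))+list(range(340,430,3)):
        c=g[r0-7:r0+8,u];k=np.where(c>c.max()-25)[0]
        if c.max()<170 or len(k)>7: continue
        Q+= [P[r0-7+j,u] for j in k if 52<P[r0-7+j,u][2]<58]
    Q=np.array(Q);m=np.median(Q,0);Q=Q[abs(Q[:,1]-m[1])<4];ys.append(Q[:,1].mean());print(r0,len(Q),Q.mean(0).round(1),np.ptp(Q[:,1]).round(1))
print('mid',np.mean(ys),np.diff(ys))
p=optics.camera_params('wrist');s=r.sense();print(s['tool_pos'],s['tcp_rot'],s['time'],s['ft_force'])
img,d=optics.snapshot('wrist');P=pts(p,d);cv2.imwrite('pics/w4.png',img);np.save('w4.npy',P)
T=Rm(s['tcp_rot']);t=((P-s['tool_pos'])@T).reshape(-1,3)
k=t[(abs(t[:,0])<5)&(t[:,2]<-24)&(t[:,2]>-34)&(abs(t[:,1])<45)]
print('tab top',len(k),np.median(k,0),np.percentile(k[:,1],[0.5,99.5]))
i2,d2,S=cloud('side');cv2.imwrite('pics/s4.png',i2)
a=(S.reshape(-1,3)-s['tool_pos'])@T
k=a[(abs(a[:,0])<10)&(a[:,2]<40)&(a[:,2]>-6)&(abs(a[:,1])<160)];print('side strip y range',len(k),np.percentile(k[:,1],[.5,99.5]),np.median(k,0))
E
```

```text
time: 10.05
tool_pos: [550.1, -248.1, 193.9]
tcp_rot: [-179.9, 0.2, -0.7]
ft_force: [-0.2, 0.1, -1.4]
finger_gap: 6.8
time: 11.05
tool_pos: [524.2, 217.7, 194.2]
tcp_rot: [180.0, 0.2, -0.3]
ft_force: [0.5, -0.6, -0.3]
finger_gap: 6.6
time: 11.35
tool_pos: [525.5, 223.4, 195.0]
tcp_rot: [179.9, 0.1, -0.3]
ft_force: [0.2, -1.4, -1.3]
finger_gap: 6.3
90 144 [578.  348.2  55.4] 4.6
139 165 [471.  300.8  55.4] 4.7
186 187 [535.2 252.2  55.2] 5.8
231 267 [514.6 204.4  55.4] 5.5
270 182 [515.  156.4  55.4] 5.2
307 152 [516.1 108.6  55.3] 4.9
mid 228.41909283070717 [-47.40387011 -48.57266477 -47.75732645 -48.03064873 -47.85204064]
[525.50811602 223.44965457 195.0196073 ] [ 1.79925204e+02  1.11407117e-01 -3.46163928e-01] 11.35 [ 0.1849282  -1.43784629 -1.31160985]
tab top 2832 [ -0.61048818  -5.88752525 -28.66978927] [-30.23390542  29.20387382]
side strip y range 1022 [-130.67989538  130.46882839] [ -3.68754212 -25.59153722  14.85885269]
```

View pics/w4.png

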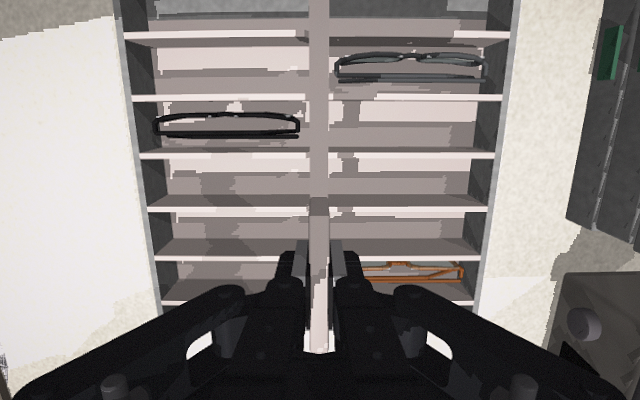

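```bash
python3 -m pendant '[[0,-2.7,-4,10,0],[0,0,0,20,0],[0,0,0,20,0],[0,0,0,20,0],[0,0,0,12,0],[0,0,0,6,0],[0,0,0,0,0],[0,0,0,0,0],[0,0,0,0,0]]'
python3 - <<'E'
from h import *
p=optics.camera_params('wrist');s=r.sense();print(s['tool_pos'],s['tcp_rot'],s['time'],s['ft_force'])
img,d=optics.snapshot('wrist');P=pts(p,d);cv2.imwrite('pics/w5.png',img);np.save('w5.npy',P)
T=Rm(s['tcp_rot']);t=((P-s['tool_pos'])@T)
q=t.reshape(-1,3)
k=q[(abs(q[:,0])<5)&(q[:,2]<-24)&(q[:,2]>-34)&(abs(q[:,1])<45)]
print('tab top',len(k),np.median(k,0),np.percentile(k[:,1],[0.5,99.5]))
zt=s['tool_pos'][2]-54
for sl in((-130,-25),(25,130)):
    m=(q[:,0]>sl[0])&(q[:,0]<sl[1])&(abs(q[:,2]-zt)<3.5)
    h,b=np.histogram(q[m,1],np.arange(-180,60,1));print(sl,[(int(x),int(n)) for x,n in zip(b,h) if n>40])
E
```

```text
time: 12.35
tool_pos: [524.2, 228.8, 109.6]
tcp_rot: [-180.0, -0.1, -0.3]
ft_force: [0.1, 0.0, -0.8]
finger_gap: 6.5
[524.15329624 228.76485528 109.56838101] [-1.79961091e+02 -1.12717782e-01 -3.48723319e-01] 12.35 [ 0.11941807  0.00809862 -0.81640598]
tab top 2831 [ -0.59602525  -5.77260768 -28.66773914] [-30.24193091  29.33967662]
(-130, -25) [(-122, 375), (-121, 376), (-120, 368), (-119, 390), (-118, 559), (-117, 247), (-74, 297), (-73, 319), (-72, 317), (-71, 337), (-70, 288), (-27, 262), (-26, 352), (-25, 237), (-24, 309), (-23, 230), (-22, 280), (21, 267), (22, 461), (23, 217), (24, 217), (25, 220), (26, 197)]
(25, 130) [(-123, 93), (-122, 361), (-121, 385), (-120, 371), (-119, 385), (-118, 615), (-117, 45), (-75, 82), (-74, 319), (-73, 309), (-72, 317), (-71, 323), (-70, 270), (-27, 343), (-26, 283), (-25, 241), (-24, 295), (-23, 239), (-22, 145), (21, 432), (22, 313), (23, 223), (24, 218), (25, 217), (26, 124)]
```

View pics/w5.png

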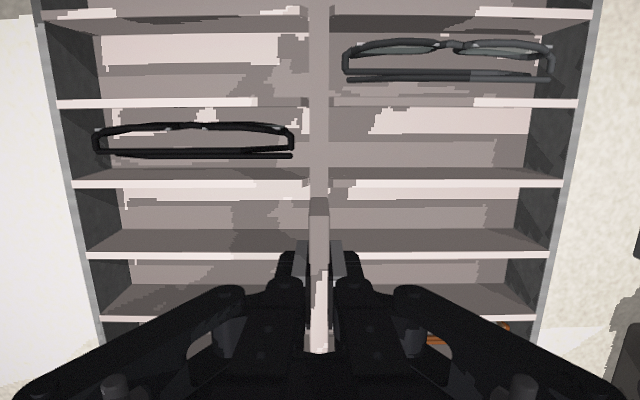

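```bash
python3 - <<'E'
from h import *
P=np.load('w5.npy');s=r.sense();T=Rm(s['tcp_rot']);q=((P-s['tool_pos'])@T).reshape(-1,3)
zw=s['tool_pos'][2]-50
for y0 in(-110,-90,-50,-10,0):
    k=q[(abs(q[:,1]-y0)<10)&(abs(q[:,2]-zw)<3.5)]
    l=k[(k[:,0]<-150)&(k[:,0]>-175),0];m=k[(k[:,0]>150)&(k[:,0]<175),0]
    if len(l)>20 and len(m)>20: a=np.percentile(l,[3,50,97]);b=np.percentile(m,[3,50,97]);print(y0,a.round(1),b.round(1),(a+b[::-1])/2)
E
```

```text
-110 [-162.8 -158.  -153.2] [152.  154.5 158.9] [-1.93930581 -1.7397906  -0.61160039]
-90 [-162.7 -158.  -156.1] [152.3 154.6 159. ] [-1.8556295  -1.68882894 -1.85175488]
-50 [-162.8 -157.9 -156.1] [152.4 154.5 159.1] [-1.86079999 -1.65128675 -1.84356995]
-10 [-162.6 -157.8 -156.1] [152.5 154.8 159.3] [-1.64996472 -1.5287162  -1.79318594]
0 [-162.5 -157.7 -156. ] [152.7 154.8 159.3] [-1.64576325 -1.46621307 -1.64947316]
```

```bash
python3 -m pendant '[[0,-1.1,0.5,3,0],[0,0,0,4,0],[0,0,0,4,0],[0,0,0,2,0],[0,0,0,2,0],[0,0,0,2,0],[0,0,0,2,0],[0,0,0,0,0]]'
```

```text
time: 13.2
tool_pos: [522.0, 228.0, 88.9]
tcp_rot: [180.0, 0.0, -0.3]
ft_force: [0.1, -0.2, -1.7]
finger_gap: 6.6
```

Tips are inside the notches with no force. I'll ease down past floor level (TCP 83).

```bash
python3 -m pendant '[[0,0,0,1.5,0],[0,0,0,1.5,0],[0,0,0,1,0],[0,0,0,1,0],[0,0,0,1,0],[0,0,0,1,0],[0,0,0,0,0]]'
```

```text
time: 13.9
tool_pos: [522.1, 228.0, 82.1]
tcp_rot: [180.0, 0.0, -0.3]
ft_force: [0.5, -0.2, -1.7]
finger_gap: 6.4
```

```bash
python3 -m pendant '[[0,0,0,1,0],[0,0,0,1,0],[0,0,0,1,0],[0,0,0,0,0]]'
```

```text
time: 14.3
tool_pos: [522.1, 228.0, 79.1]
tcp_rot: [180.0, 0.0, -0.3]
ft_force: [0.1, 0.1, -0.4]
finger_gap: 6.7
```

```bash
python3 -m pendant '[[0,0,0,1,0],[0,0,0,1,0],[0,0,0,1,0],[0,0,0,1,0],[0,0,0,0,0]]';python3 -m pendant '[[0,0,0,1,0],[0,0,0,1,0],[0,0,0,1,0],[0,0,0,0,0]]'
```

```text
time: 14.8
tool_pos: [522.1, 228.0, 75.1]
tcp_rot: [180.0, 0.0, -0.3]
ft_force: [-0.0, 0.3, -1.1]
finger_gap: 6.6
time: 15.2
tool_pos: [522.3, 228.1, 72.3]
tcp_rot: [-180.0, -0.0, -0.3]
ft_force: [0.1, -0.2, -1.2]
finger_gap: 6.4
```

```bash
python3 -m pendant '[[0,0,0,1,0],[0,0,0,1,0],[0,0,0,0,0]]';python3 -m pendant '[[0,0,0,1,0],[0,0,0,1,0],[0,0,0,0,0]]';python3 -m pendant '[[0,0,0,1,0],[0,0,0,1,0],[0,0,0,0,0]]'
```

```text
time: 15.5
tool_pos: [522.7, 228.1, 71.0]
tcp_rot: [-180.0, -0.1, -0.3]
ft_force: [-1.1, 0.5, 5.8]
finger_gap: 6.4
time: 15.8
tool_pos: [522.9, 228.2, 68.8]
tcp_rot: [-180.0, -0.1, -0.3]
ft_force: [2.0, 0.3, 2.4]
finger_gap: 6.5
time: 16.1
tool_pos: [523.2, 228.3, 67.4]
tcp_rot: [-180.0, -0.1, -0.3]
ft_force: [0.4, 0.0, 7.3]
finger_gap: 6.6
```

```bash
python3 -m pendant '[[0,0,0,1,0],[0,0,0,1,0],[0,0,0,0,0]]';python3 -m pendant '[[0,0,0,1,0],[0,0,0,1,0],[0,0,0,0,0]]'
```

```text
time: 16.4
tool_pos: [523.3, 228.4, 65.6]
tcp_rot: [-180.0, -0.1, -0.3]
ft_force: [0.7, 0.3, 8.5]
finger_gap: 6.7
time: 16.7
tool_pos: [523.4, 228.4, 63.6]
tcp_rot: [-179.9, -0.2, -0.3]
ft_force: [0.1, -0.7, 7.2]
finger_gap: 6.7
```

```bash
python3 -m pendant '[[0,0,0,1,0],[0,0,0,1,0],[0,0,0,0,0]]'
```

```text
time: 17.0
tool_pos: [523.5, 228.4, 61.7]
tcp_rot: [-179.9, -0.2, -0.3]
ft_force: [1.8, 0.1, 7.6]
finger_gap: 6.5
```

```bash
python3 -m pendant '[[0,0,0,1,0],[0,0,0,1,0],[0,0,0,0,0]]';python3 -m pendant '[[0,0,0,1,0],[0,0,0,0.5,0],[0,0,0,0,0]]'
```

```text
time: 17.3
tool_pos: [522.2, 228.0, 57.9]
tcp_rot: [-180.0, 0.0, -0.3]
ft_force: [3.4, 0.7, -2.1]
finger_gap: 7.1
time: 17.6
tool_pos: [522.1, 228.0, 56.4]
tcp_rot: [180.0, 0.0, -0.3]
ft_force: [3.9, 1.5, -2.7]
finger_gap: 6.7
```

```bash
python3 -m pendant '[[0,0,0,0.7,0],[0,0,0,0.7,0],[0,0,0,0,0]]'
```

```text
time: 17.9
tool_pos: [522.2, 228.0, 56.1]
tcp_rot: [180.0, 0.0, -0.3]
ft_force: [-0.8, -1.0, 6.4]
finger_gap: 6.9
```

```bash
python3 -m pendant '[[0,0,0,0.6,0],[0,0,0,0,0]]'; python3 - <<'E'
from h import *
s=r.sense();print(s['tool_pos'],s['ft_force'],s['wrist_torque'])
E
```

```text
time: 18.1
tool_pos: [522.3, 228.0, 56.1]
tcp_rot: [180.0, 0.0, -0.3]
ft_force: [-2.6, -2.8, 11.5]
finger_gap: 6.9
[522.27434881 227.95950071  56.0668783 ] [-2.60355454 -2.81009325 11.51992943] [-0.35514708  0.59073535  0.02221992]
```

Firm bottom: force rises with no travel. I'll take the load off, release, retreat and look.

```bash
python3 -m pendant '[[0,0,0,-0.8,0],[0.3,0,0,0,0],[0.6,0,0,0,0],[1,0,0,0,0],[1,0,0,0,0],[1,0,0,0,0],[1,0,0,0,0],[1,0,0,0,0]]'; python3 -m pendant '[[1,0,0,-5,0],[1,0,0,-15,0],[1,0,0,-30,0],[1,0,0,-40,0],[1,0,-10,-40,0],[1,0,-20,-20,0],[1,0,0,0,0],[1,0,0,0,0]]'
python3 - <<'E'
from h import *
p=optics.camera_params('wrist');s=r.sense();print(s['tool_pos'],s['time'])
img,d=optics.snapshot('wrist');P=pts(p,d);cv2.imwrite('pics/w6.png',img)
q=P.reshape(-1,3)
for lo,hi in((50,60),(78,92)):
    k=q[(abs(q[:,0]-522)<7)&(q[:,2]>lo)&(q[:,2]<hi)&(abs(q[:,1]-228)<140)]
    print(lo,len(k),cv2.minAreaRect(np.ascontiguousarray(k[:,:2],dtype=np.float32)))
    for y in range(100,365,25):
        m=k[abs(k[:,1]-y)<8]; 
        if len(m)>5: print(y,np.median(m[:,[0,2]],0).round(1),end=' ')
m=(abs(q[:,0]-522)>30)&(abs(q[:,0]-522)<130)&(q[:,2]>50)&(q[:,2]<60)&(q[:,1]<385)&(q[:,1]>90);k=q[m]
print('\npart',[(y,np.median(k[abs(k[:,1]-y)<4][:,2]).round(1)) for y in(108,156,204,252,300,348) if (abs(k[:,1]-y)<4).any()])
E
```

```text
time: 18.9
tool_pos: [522.2, 228.0, 55.6]
tcp_rot: [180.0, 0.0, -0.3]
ft_force: [-0.5, 1.1, 0.1]
finger_gap: 85.5
time: 19.7
tool_pos: [522.7, 258.3, 206.9]
tcp_rot: [-180.0, -0.1, -0.3]
ft_force: [-0.6, 0.3, -1.2]
finger_gap: 85.4
[522.70247934 258.28958555 206.85375675] 19.7
50 1817 ((522.0648193359375, 227.8679962158203), (13.63872241973877, 262.9715270996094), 0.06934437155723572)
100 [519.6  56.7] 125 [520.7  57. ] 150 [520.8  56.9] 175 [521.  57.] 200 [522.1  51.1] 250 [520.5  51.3] 275 [521.5  56.8] 300 [521.7  56.7] 325 [521.8  56.8] 350 [521.1  56.8] 78 623 ((520.9840087890625, 228.6167755126953), (59.50650405883789, 7.539910793304443), 89.85152435302734)
200 [521.2  84.8] 225 [521.3  84.8] 250 [521.4  84.8] 
part [(108, np.float64(54.8)), (156, np.float64(55.0)), (204, np.float64(55.2)), (252, np.float64(55.2)), (300, np.float64(55.2)), (348, np.float64(55.3))]
```

View pics/w6.png

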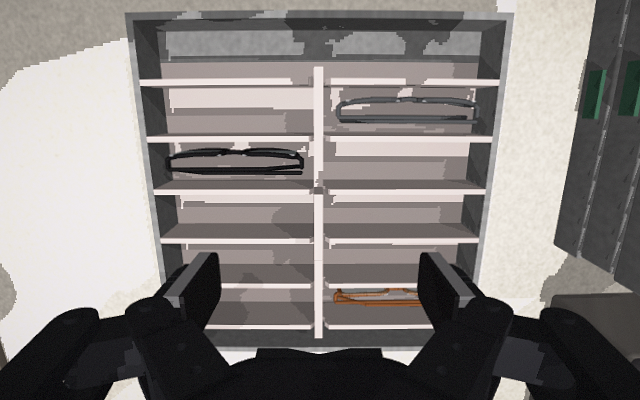

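```bash
python3 -c "
from bench import hand_in
print(hand_in())"
```

```text
the job is handed in; nothing more can be done
None
```

The toothed strip is home in the grey tray and released. I handed the job in at about 20 s of robot time; no verdict is reported.

**What I did:** I drew the strip out of the rack by its tab and lined it up over the notches with the wrist camera. The teeth dropped into their gaps on the first try, so no sliding search was needed. I then pressed it past the catches.

**Forces:** It took about 8 N through the catches, with a clear snap. After that it stopped firmly at about 11.5 N with no further travel. These were readings at the end of each move, so brief peaks in between were not seen.

**Last checks after letting go:**

| Check | Measured | Target |
|---|---|---|
| Top edge above the partition tops | about 1.7 mm, even along its length | 1.5 mm by the drawing |
| Tab centre above the tray's underside, camera bias removed | about 69.6 mm | home 69.5 mm, limit 71.5 mm |
| Offset in x from the tray's middle | about 1 mm | within 6 mm |
| Offset in y from the tray's middle | about 10 mm (where the liner sits) | within 22 mm |
| Angle to the tray | within about 0.3° (0.005 rad) | within 0.04 rad (2.3°) |

**Disagreements:**
- The raw depth heights read about 1.2 mm high, on the partition tops as well as the strip, so I judged the fit by height differences.
- The tool stopped at 56.1 mm where I expected 54.8 mm. Most likely the strip slipped slightly in the grip.

The last picture shows the spectacles in the tray still in their gaps. I kept the arm away from the plain strip, case, bottle, mug and table spectacles, but did not measure them again at the end.

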